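# Sort out the weak chart clip

### The arm

A 6-joint arm with a two-finger parallel gripper is mounted at the origin on the work surface. World frame = base frame: x ahead of the robot, y to its left, z up, the work surface at z = 0. Lengths are in m, angles in rad, forces in N, time in s.
With the tool pointing down it reaches from about 0.35 to 0.85 m from the base axis. Payload 8.1 kg.
Tool frame: the origin (TCP) lies midway between the tips of the shut fingers; the grasp point (between the pads) lies 19 mm behind it; z points along the fingers, y is the direction in which the jaws open and shut (so a half turn about z gives the same grasp; the last joint's range is limited). The gripper opens to 93 mm and grips with 3 to 60 N. Pads are 15 mm wide; open, the fingers measure 128 mm over their backs; the gripper's body (75 mm by 188 mm) begins 65 mm behind the grasp point.
Start: joints at [1.252, 0.13, 1.488, -0, 1.523, -0.085], TCP at [0.139, 0.584, 0.219] pointing down, gripper open.
Joint ranges: [-2.96, 2.96], [-0.89, 2.26], [0.02, 2.5], [-1.34, 4.48], [0, 2.73], [-2.66, 2.66]. Speed limits (rad/s): [2.39, 2.39, 2.79, 3.14, 3.14, 3.14].

### API

Orientations are given as a rotation vector (axis times angle).
In Python, from plant import robot gives the robot as it stands. The module is installed in compiled form; this text tells all that it offers.
- The arm moves only by the shell command python3 -m pendant 'ROWS' [FORCE]. ROWS is JSON, a list of rows, each an object with "translation": the shift along the tool's x, y, z in mm, a list of three; "twist": the turn, a rotation vector about the tool's x, y, z in rad, a list of three; "grip": the opening, from -1 (shut) to 1 (fully open). A call has exactly 10 rows; each row shifts and turns the pose as measured when the row begins, along the tool's axes as they then stand; what a row does not reach is not made up. A row lasts 1/10 s, in which the tool goes at most 50 mm and 8.59 degrees, less where a joint would pass 70% of its speed; a pose out of reach is approached as far as the arm can. A call is refused whole if a number of a shift passes 50 or a number of a turn 0.15, either way. A call with a gripper value outside its range is refused whole. The fingers move at their own pace and stop on an object; FORCE is the grip in N (left out, the last holds). Time passes only in rows, so rows that do not move let the fingers close, or fill a call up. It gives the time, the measured TCP pose, the force and the opening at its end, in the units of the state.
- robot.read_state(): the state, without advancing time (a new reading comes with each control period).
- robot.read_camera(name): name is "side" or "top"; returns (picture, depth): 400x640x3 uint8, red, green, blue; 400x640 float32, m along the optical axis (not along the pixel's ray), 0 where there is no reading.
- robot.camera_info(name): a dict with "vertical_fov" (degrees; the focal length in pixels is half the picture's height over the tangent of half this angle, whatever the lens; pixels are square), "cx", "cy" (the principal point, pixels), "cam_to_world" (4x4, takes a point from camera to world coordinates). Camera axes: x right, y up, looking along -z (the intrinsics and any distortion apply to the point x, -y, -z); pixel columns grow to the right and rows downward; lengths in m; the calibration is good to about 2 mm. A picture is of the moment at which its call begins. camera_info takes no time and is no camera call.
- robot.close_job(): hands the job in, once; it reports no verdict.
The state is a dict: "t": time; "q": joint angles; "dq": joint speeds; "joint_torque": joint torques, N m; "tool_pos": TCP position; "orientation": TCP orientation; "force": force on the tool from outside, world axes, zero at the start; "wrist_torque": the same for the moment, N m; "opening": finger opening in m.
Only numpy, scipy, OpenCV 4.12 (cv2) and the standard library are available. Lean on these libraries where they do the work, as an engineer would, in place of code of your own. Each camera call takes 0.05 s, during which the arm holds its last target. There are 200 camera calls.

### The job

One of the three chart clips on the rail has a weak spring. Tug the cards gently upwards to feel which clip lets its card slip: as soon as a card holds firm, let go and leave that good clip and its card in place. Draw the card right out of the weak clip and put it upright in the card box, then slide the weak clip out of the rail and stand it on its foot in the steel tray, without disturbing the other things on the desk.

Things in the scene. Friction and masses are not known exactly. Their poses are not given: they have to be found in the camera images.
- rail: Grey clip rail fixed to the desk, 66 (x) x 360 (y) x 18 mm high; origin at the centre of its underside, z up. Three slots at y = +100, 0, -100 mm, closed at the back (+x), open at the front (-x), each with one clip centred at x = 0, its underside 6 mm above the desk. A clip comes out by sliding 60 mm towards -x; then it can be lifted.
- slot_mid (a point): Centre of the floor of the middle slot, 6 mm above the rail's underside, axes as the rail's. In each slot metal lips (46 mm apart, top 17.5 mm above the desk) overhang the clip's foot by 7 mm on both sides with 1.5 mm of play above, so a clip cannot be lifted out, only slid. About 2 mm of side play.
- clip_a_mid (a point): Centre (35 mm above the underside) of one of three steel spring clips that look alike, 140 to 220 g, jaws up, axes as the rail's. Foot 46 (x) x 60 (y) x 5 mm; body 24 (x) x 40 (y) mm from 5 to 45 mm up, with flat sides, to be gripped along x or y (next cards are near in y); jaws 45 to 71 mm up, x = -8 to 8 mm: rear (+x) 40 wide, fixed; front (-x) 34 wide, sprung.
- clip_b_mid (a point): Centre of another clip, same size and look as clip a. Exactly one of the three clips is weak; which one cannot be seen and their order on the rail changes. A card slides out of the weak clip at a pull of about 3 to 5 N, out of a good one only at 11 to 16 N.
- clip_c_mid (a point): Centre of another clip, same size and look as clip a. Exactly one of the three clips is weak; which one cannot be seen and their order on the rail changes. A card slides out of the weak clip at a pull of about 3 to 5 N, out of a good one only at 11 to 16 N.
- card_a_mid (a point): Centre of the plain white rigid card, 5 (x) x 54 (y) x 86 mm (z), 25 g, upright in the jaws of clip a, up to 26 mm deep; its lower edge is 45 to 48 mm above the clip's underside, and 60 mm or more of it stand above the jaws. Grip it from above by its two narrow edges (54 mm apart); it comes out straight up.
- card_b_mid (a point): Centre of the same kind of card, 5 x 54 x 86 mm, in the jaws of clip b.
- card_c_mid (a point): Centre of the same kind of card, 5 x 54 x 86 mm, in the jaws of clip c.
- tray: Steel open tray for rejected clips, fixed, 160 x 160 x 25 mm high, 4 mm walls and 4 mm floor; origin at the centre of its underside.
- cardbox: Grey open-topped card box, fixed, outside 46 (x) x 84 (y) x 45 mm high (z), 4 mm walls and 4 mm floor, so the opening is 38 x 76 mm; origin at the centre of its underside.
- gel: Bystander: gel bottle, 52 mm across, 170 mm high, standing; origin at the centre of its underside.
- probe: Bystander: ultrasound probe head lying flat, about 150 x 56 x 24 mm; origin on its underside, under the handle, along its own x axis.
- mug: Bystander: white mug, 76 mm across, 85 mm high; origin at the centre of its underside.

How it is judged:
By the outcome, as a careful person would: the job done as asked, in the order asked, and still so for the second after the job is handed in, with the robot touching nothing.
It also fails if it takes over 72 s, if anything falls off the work surface, if the arm or the gripper's body presses on something with over 40 N, if the wrist force passes 120 N, or if a joint passes its speed limit or range.

## Working session

There is one attempt and no reset: what is moved stays moved. The work goes in short steps, Python scripts to look and compute and a shell command to move; the robot and the scene stay as the last step left them, time stands still between calls to the robot, and variables do not carry over. Pictures are saved under pics/ and viewed, about 8 in all and at most 12, crops included, and the job is handed in when it is done.

```bash
mkdir -p pics
cat > h.py <<'E'
import numpy as np, cv2
from plant import robot
def cam(n):
    p,d=robot.read_camera(n); i=robot.camera_info(n); return p,d,i
def pts(d,i):
    f=200/np.tan(np.radians(i["vertical_fov"])/2)
    v,u=np.mgrid[0:400,0:640]
    P=np.stack([(u-i["cx"])/f*d,-(v-i["cy"])/f*d,-d,np.ones_like(d)],-1)
    W=(P@np.array(i["cam_to_world"]).T)[...,:3]; W[d==0]=np.nan
    return W
E
python3 - <<'E'
from h import *
for n in("top","side"):
    p,d,i=cam(n); print(i); cv2.imwrite(f"pics/{n}0.png",p[...,::-1]); np.savez(f"{n}0.npz",p=p,d=d)
print(robot.read_state())
E
```

```text
{'vertical_fov': 57.617547918000774, 'cx': 312.042849302376, 'cy': 196.727615677089, 'cam_to_world': array([[ 0.02065937,  0.98144123, -0.19064708,  0.40188395],
       [-0.99899574,  0.01268125, -0.04297322, -0.02135679],
       [-0.03975804,  0.19134342,  0.98071759,  0.84231985],
       [ 0.        ,  0.        ,  0.        ,  1.        ]])}
{'vertical_fov': 50.06161594120527, 'cx': 320.79655408289335, 'cy': 201.5691559029111, 'cam_to_world': array([[ 0.93902277,  0.20155114, -0.27859176,  0.30329495],
       [-0.34383943,  0.54268499, -0.76633377, -0.73045949],
       [-0.00326788,  0.81539569,  0.5788948 ,  0.62689179],
       [ 0.        ,  0.        ,  0.        ,  1.        ]])}
{'t': 0.1, 'q': array([ 1.25159834e+00,  1.31106685e-01,  1.48917528e+00, -1.63948730e-05,
        1.52300318e+00, -8.53981374e-02]), 'dq': array([-0.00040728, -0.00285659, -0.00202371,  0.0005348 , -0.00096041,
        0.00035188]), 'joint_torque': array([ 1.32596317e-03, -5.61342251e+01, -4.93099737e+01,  7.71029131e-02,
        2.92755465e-02, -1.11189902e-04]), 'tool_pos': array([0.13882467, 0.58318383, 0.21767709]), 'orientation': array([-3.66376902e-01, -3.11982849e+00,  2.60923856e-03]), 'force': array([ 0.04226702, -0.70129023, -0.85408907]), 'wrist_torque': array([-0.01455483,  0.00937332, -0.01388364]), 'opening': 0.09266963635981121}
```

View pics/top0.png

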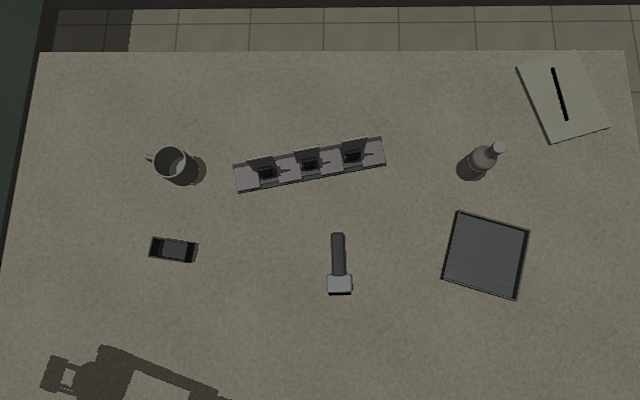

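View pics/side0.png

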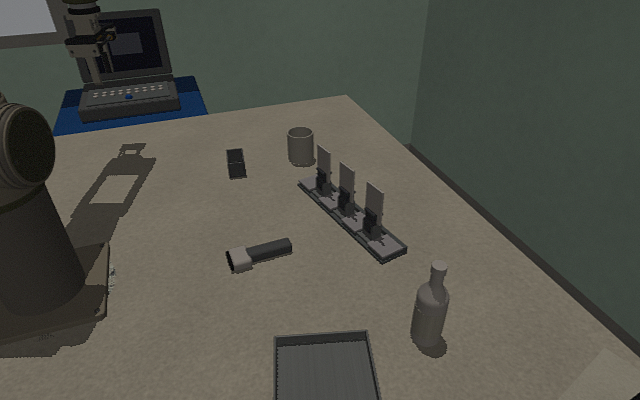

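The top view shows the rail from (234,178) to (385,152), with cards near (262,165), (311,153) and (355,144). The card box is at (173,249), the tray at (486,255), the mug at (175,165), the gel bottle at (478,163) and the probe at (339,262). The side view matches this.

Run:
```python
from h import *
for n in("top","side"):
    z=np.load(n+"0.npz"); d=z["d"]; i=robot.camera_info(n); W=pts(d,i)
    x,y,h=W[...,0],W[...,1],W[...,2]
    t=(abs(h)<.008)&(x>.2)&(x<.8)&(abs(y)<.4); print(n,"table z",np.nanmedian(h[t]))
    m=((h>.012)&(x>.15)&(x<.85)&(abs(y)<.5)).astype(np.uint8)
    k,L,s,c=cv2.connectedComponentsWithStats(m)
    for j in range(1,k):
        if s[j,4]<60: continue
        q=W[L==j]; r=cv2.minAreaRect((q[:,:2]*1000).astype(np.float32))
        print(s[j],"zmax",np.percentile(q[:,2],98).round(3),"rect",np.round(r[0],1),np.round(r[1],1),round(r[2],1))
    R=(x>.5)&(x<.8)&(abs(y)<.22)
    # cards
    m=(R&(h>.088)).astype(np.uint8)
    k,L,s,c=cv2.connectedComponentsWithStats(m)
    for j in range(1,k):
        if s[j,4]<15: continue
        q=W[L==j]; r=cv2.minAreaRect((q[:,:2]*1000).astype(np.float32))
        print(" card",s[j],"z",np.percentile(q[:,2],[2,98]).round(4),"mean",q.mean(0).round(4),np.round(r[0],1),np.round(r[1],1),round(r[2],1))
    m=R&(h>.012)&(h<.022); q=W[m]; r=cv2.minAreaRect((q[:,:2]*1000).astype(np.float32)); print(" rail",r, np.median(q[:,2]))
```

```text
top table z -0.0001335111245355236
[ 233  135  153   56 3943] zmax 0.139 rect [643.4  23.2] [ 66.9 359.7] 11.8
[ 457  141   49   39 1063] zmax 0.171 rect [ 633.1 -342.4] [52.7 45.6] 29.3
[ 145  145   53   40 1150] zmax 0.086 rect [622.1 338. ] [75.6 97.8] 20.0
[442 210  90  91 946] zmax 0.027 rect [ 439.2 -371.8] [161.8 160.8] 74.4
[ 327  232   26   63 1081] zmax 0.026 rect [413.6 -49.1] [136.2  54.9] 0.7
[148 236  46  27 433] zmax 0.047 rect [435.8 329.9] [86.1 45.8] 82.5
 card [341 135  28  15 261] z [0.0892 0.1409] mean [ 0.6591 -0.0749  0.1205] [660.7 -75.2] [ 6.2 53.5] 11.5
 card [293 145  27  14 251] z [0.0899 0.1404] mean [0.6384 0.0234 0.1201] [639.7  23.7] [ 5.7 53.8] 11.9
 card [246 154  30  14 259] z [0.0898 0.1406] mean [0.6183 0.1191 0.1198] [619.2 119.6] [ 6.  53.4] 10.7
 rail ((643.4383544921875, 23.1873779296875), (66.92198944091797, 359.6551208496094), 11.808040618896484) 0.017299654295456823
side table z -1.9317269101815082e-05
[287 126  27  35 826] zmax 0.085 rect [625.4 328.8] [80.7 75.1] 47.4
[ 298  144  109  115 3849] zmax 0.138 rect [643.5  25.1] [ 69.7 360. ] 12.0
[226 148  19  27 374] zmax 0.046 rect [434.7 331.4] [89.8 45.7] 82.7
[225 238  67  30 975] zmax 0.026 rect [412.3 -48.2] [137.9  56.2] 0.5
[ 410  260   39   84 2156] zmax 0.17 rect [ 629.5 -349. ] [40.6 52.2] 38.7
[ 273  329  109   71 1009] zmax 0.027 rect [ 443.9 -353.4] [127.8 160.2] 74.4
 card [317 144  13  28 258] z [0.0891 0.1396] mean [0.6182 0.1186 0.1159] [619.6 120.1] [ 8.2 55.9] 12.7
 card [339 161  16  30 318] z [0.0893 0.1392] mean [0.6384 0.023  0.116 ] [639.5  24.7] [ 7.9 56.9] 11.7
 card [365 181  19  33 399] z [0.0897 0.1401] mean [ 0.6596 -0.0763  0.1164] [660.6 -73.8] [ 7.3 57. ] 11.8
 rail ((643.4619750976562, 25.1488037109375), (69.72630310058594, 360.0212707519531), 12.042425155639648) 0.017305479102621202
```

```bash
cat >> h.py <<'E'
from scipy.spatial.transform import Rotation as Rn
def go(x,y,z,az=None,tilt=None):
    s=robot.read_state(); R=Rn.from_rotvec(s["orientation"])
    e=R.inv().apply(np.array([x,y,z])-s["tool_pos"])*1000
    print("t",round(s["t"],2),"pos",s["tool_pos"].round(4),"F",s["force"].round(1),"op",round(s["opening"],4),"-> tool shift mm",e.round(1))
    if az is not None:
        a=np.radians(az); Y=[np.cos(a),np.sin(a),0]; X=[-np.sin(a),np.cos(a),0]
        T=Rn.from_matrix(np.array([[-Y[1],Y[0],0],Y,[0,0,-1]]).T)
        print("tool twist",(R.inv()*T).as_rotvec().round(3))
E
python3 -m pendant '[{"translation":[-35,-20,0],"twist":[0,0,0],"grip":1},{"translation":[-35,-20,0],"twist":[0,0,0],"grip":1},{"translation":[-35,-20,0],"twist":[0,0,0],"grip":1},{"translation":[-35,-20,0],"twist":[0,0,0],"grip":1},{"translation":[-35,-20,0],"twist":[0,0,0],"grip":1},{"translation":[-35,-20,0],"twist":[0,0,0],"grip":0.6},{"translation":[-35,-20,0],"twist":[0,0,0],"grip":0.6},{"translation":[-35,-20,0],"twist":[0,0,-0.145],"grip":0.6},{"translation":[-35,-20,0],"twist":[0,0,-0.145],"grip":0.6},{"translation":[0,0,0],"twist":[0,0,-0.145],"grip":0.6}]' 12
python3 -c "
from h import *
go(.6190,.1200,.200,101.8)"
```

```text
t: 1.1
tool_pos: [0.4128, 0.3297, 0.2124]
orientation: [0.334, -3.118, 0.011]
force: [-0.5, 1.1, 0.1]
opening: 0.0746
t 1.1 pos [0.4128 0.3297 0.2124] F [-0.5  1.1  0.1] op 0.0746 -> tool shift mm [-157.2 -248.5   13. ]
tool twist [-0.007 -0.007  0.007]
```

```bash
python3 -m pendant '[{"translation":[-20,-31,0],"twist":[-0.007,-0.007,0.007],"grip":0.5},{"translation":[-20,-31,0],"twist":[0,0,0],"grip":0.5},{"translation":[-20,-31,0],"twist":[0,0,0],"grip":0.5},{"translation":[-20,-31,2],"twist":[0,0,0],"grip":0.5},{"translation":[-20,-31,2],"twist":[0,0,0],"grip":0.5},{"translation":[-20,-31,2],"twist":[0,0,0],"grip":0.5},{"translation":[-20,-31,2],"twist":[0,0,0],"grip":0.5},{"translation":[-17,-31,2],"twist":[0,0,0],"grip":0.5},{"translation":[0,0,2],"twist":[0,0,0],"grip":0.5},{"translation":[0,0,0],"twist":[0,0,0],"grip":0.5}]' 12
python3 -c "
from h import *
go(.6190,.1200,.100,101.8)"
```

```text
t: 2.1
tool_pos: [0.6238, 0.109, 0.1934]
orientation: [0.329, -3.116, -0.001]
force: [-0.7, 0.2, -0.5]
opening: 0.0698
t 2.1 pos [0.6238 0.109  0.1934] F [-0.7  0.2 -0.5] op 0.0698 -> tool shift mm [ 1.6 11.6 93.5]
tool twist [ 0.002 -0.008  0.004]
```

```bash
python3 -m pendant '[{"translation":[1.6,11.6,0],"twist":[0,-0.008,0.004],"grip":0.5},{"translation":[0,0,0],"twist":[0,0,0],"grip":0.5},{"translation":[0,0,8],"twist":[0,0,0],"grip":0.5},{"translation":[0,0,12],"twist":[0,0,0],"grip":0.5},{"translation":[0,0,12],"twist":[0,0,0],"grip":0.5},{"translation":[0,0,12],"twist":[0,0,0],"grip":0.5},{"translation":[0,0,12],"twist":[0,0,0],"grip":0.5},{"translation":[0,0,10],"twist":[0,0,0],"grip":0.5},{"translation":[0,0,5],"twist":[0,0,0],"grip":0.5},{"translation":[0,0,0],"twist":[0,0,0],"grip":0.5}]' 12
python3 -c "
from h import *
go(.6190,.1200,.100,101.8)"
```

```text
t: 3.1
tool_pos: [0.6151, 0.1254, 0.114]
orientation: [0.331, -3.12, -0.004]
force: [0.1, -0.4, -0.7]
opening: 0.07
t 3.1 pos [0.6151 0.1254 0.114 ] F [ 0.1 -0.4 -0.7] op 0.07 -> tool shift mm [-2.7 -6.1 13.9]
tool twist [ 0.003 -0.004  0.005]
```

```bash
python3 -m pendant '[{"translation":[-1,-2,2],"twist":[0,0,0],"grip":0.5},{"translation":[-1,-2,4],"twist":[0,0,0],"grip":0.5},{"translation":[0,0,4],"twist":[0,0,0],"grip":0.5},{"translation":[0,0,1],"twist":[0,0,0],"grip":0.5},{"translation":[0,0,0],"twist":[0,0,0],"grip":0.5},{"translation":[0,0,0],"twist":[0,0,0],"grip":0.5},{"translation":[0,0,0],"twist":[0,0,0],"grip":0.5},{"translation":[0,0,0],"twist":[0,0,0],"grip":0.5},{"translation":[0,0,0],"twist":[0,0,0],"grip":0.5},{"translation":[0,0,0],"twist":[0,0,0],"grip":0.5}]' 12
python3 -c "
from h import *
go(.6190,.1200,.100,101.8)
p,d,i=cam('side'); cv2.imwrite('pics/s1.png',cv2.resize(p[100:280,240:440,::-1],None,fx=3,fy=3))"
```

```text
t: 4.1
tool_pos: [0.62, 0.1215, 0.1046]
orientation: [-0.33, 3.124, 0.004]
force: [-0.1, 0.3, 0.3]
opening: 0.0697
t 4.1 pos [0.62   0.1215 0.1046] F [-0.1  0.3  0.3] op 0.0697 -> tool shift mm [ 1.3 -1.3  4.6]
tool twist [0.002 0.    0.005]
```

View pics/s1.png

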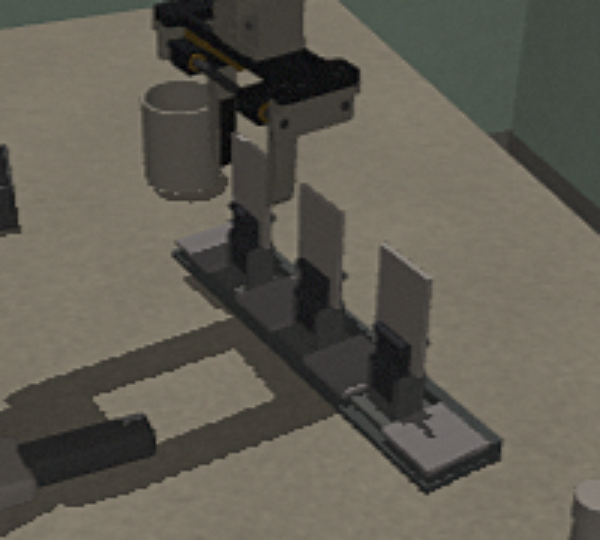

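The fingers straddle the far-left card: it sits at crop (252,195), with a finger on each side at (222,130) and (280,150). I'll close with low force.

```bash
python3 -m pendant '[{"translation":[0,0,0.5],"twist":[0,0,0],"grip":0.3},{"translation":[0,-0.5,0.5],"twist":[0,0,0],"grip":0.2},{"translation":[0,0,0],"twist":[0,0,0],"grip":0},{"translation":[0,0,0],"twist":[0,0,0],"grip":-0.2},{"translation":[0,0,0],"twist":[0,0,0],"grip":-0.3},{"translation":[0,0,0],"twist":[0,0,0],"grip":-0.3},{"translation":[0,0,0],"twist":[0,0,0],"grip":-0.3},{"translation":[0,0,0],"twist":[0,0,0],"grip":-0.3},{"translation":[0,0,0],"twist":[0,0,0],"grip":-0.3},{"translation":[0,0,0],"twist":[0,0,0],"grip":-0.3}]' 12
python3 -m pendant '[{"translation":[0,0,-0.5],"twist":[0,0,0],"grip":-0.3},{"translation":[0,0,0],"twist":[0,0,0],"grip":-0.3},{"translation":[0,0,-0.5],"twist":[0,0,0],"grip":-0.3},{"translation":[0,0,0],"twist":[0,0,0],"grip":-0.3},{"translation":[0,0,0],"twist":[0,0,0],"grip":-0.3},{"translation":[0,0,0],"twist":[0,0,0],"grip":-0.3},{"translation":[0,0,0],"twist":[0,0,0],"grip":-0.3},{"translation":[0,0,0],"twist":[0,0,0],"grip":-0.3},{"translation":[0,0,0],"twist":[0,0,0],"grip":-0.3},{"translation":[0,0,0],"twist":[0,0,0],"grip":-0.3}]'
```

```text
t: 5.15
tool_pos: [0.6201, 0.1211, 0.1036]
orientation: [-0.331, 3.124, 0.004]
force: [-0.9, -0.3, -1.2]
opening: 0.0542
t: 6.15
tool_pos: [0.6194, 0.121, 0.1036]
orientation: [0.33, -3.123, -0.004]
force: [-0.5, 0.2, -1.3]
opening: 0.0538
```

```bash
python3 -m pendant '[{"translation":[0,0,-0.6],"twist":[0,0,0],"grip":-0.3},{"translation":[0,0,-0.6],"twist":[0,0,0],"grip":-0.3},{"translation":[0,0,-0.6],"twist":[0,0,0],"grip":-0.3},{"translation":[0,0,-0.6],"twist":[0,0,0],"grip":-0.3},{"translation":[0,0,-0.6],"twist":[0,0,0],"grip":-0.3},{"translation":[0,0,-0.6],"twist":[0,0,0],"grip":-0.3},{"translation":[0,0,-0.6],"twist":[0,0,0],"grip":-0.3},{"translation":[0,0,-0.6],"twist":[0,0,0],"grip":-0.3},{"translation":[0,0,-0.6],"twist":[0,0,0],"grip":-0.3},{"translation":[0,0,-0.6],"twist":[0,0,0],"grip":-0.3}]'
```

```text
t: 7.15
tool_pos: [0.6172, 0.1211, 0.1055]
orientation: [0.33, -3.117, -0.005]
force: [1.9, 0.7, -10.2]
opening: 0.0537
```

About 10 N with only 1.9 mm of travel (roughly the clip's 1.5 mm play), so this clip holds firm. I'll ease off and let go.

```bash
python3 -m pendant '[{"translation":[0,0,0.8],"twist":[0,0,0],"grip":-0.3},{"translation":[0,0,0.6],"twist":[0,0,0],"grip":-0.3},{"translation":[0,0,0],"twist":[0,0,0],"grip":0.2},{"translation":[0,0,0],"twist":[0,0,0],"grip":0.5},{"translation":[0,0,0],"twist":[0,0,0],"grip":0.5},{"translation":[0,0,0],"twist":[0,0,0],"grip":0.5},{"translation":[0,0,-5],"twist":[0,0,0],"grip":0.5},{"translation":[0,0,-15],"twist":[0,0,0],"grip":0.5},{"translation":[0,0,-20],"twist":[0,0,0],"grip":0.5},{"translation":[0,0,-15],"twist":[0,0,0],"grip":0.5}]'
python3 -c "
from h import *
go(.6400,.0235,.170,101.8)"
```

```text
t: 8.15
tool_pos: [0.6186, 0.1207, 0.1662]
orientation: [0.33, -3.12, -0.004]
force: [0.6, -1.1, 0.6]
opening: 0.0696
t 8.15 pos [0.6186 0.1207 0.1662] F [ 0.6 -1.1  0.6] op 0.0696 -> tool shift mm [ -0.6 -99.5  -4.1]
tool twist [ 0.003 -0.004  0.005]
```

```bash
python3 -m pendant '[{"translation":[0,-8,0],"twist":[0,0,0],"grip":0.5},{"translation":[0,-20,0],"twist":[0,0,0],"grip":0.5},{"translation":[0,-22,0],"twist":[0,0,0],"grip":0.5},{"translation":[0,-20,0],"twist":[0,0,0],"grip":0.5},{"translation":[0,-12,0],"twist":[0,0,0],"grip":0.5},{"translation":[0,-5,0],"twist":[0,0,0],"grip":0.5},{"translation":[0,-2,0],"twist":[0,0,0],"grip":0.5},{"translation":[0,0,0],"twist":[0,0,0],"grip":0.5},{"translation":[0,0,0],"twist":[0,0,0],"grip":0.5},{"translation":[0,0,0],"twist":[0,0,0],"grip":0.5}]'
python3 -c "
from h import *
go(.6400,.0235,.104,101.8)
n='top'
p,d,i=cam(n);W=pts(d,i); x,y,h=W[...,0],W[...,1],W[...,2]
m=((x>.55)&(x<.66)&(y<.16)&(y>.085)&(h>.088)&(h<.15))
q=W[m]; print(m.sum(),q.mean(0),np.percentile(q[:,2],98))"
```

```text
t: 9.15
tool_pos: [0.6401, 0.0306, 0.1705]
orientation: [-0.333, 3.121, 0.004]
force: [-0.5, 0.3, -0.1]
opening: 0.0699
t 9.15 pos [0.6401 0.0306 0.1705] F [-0.5  0.3 -0.1] op 0.0699 -> tool shift mm [ 1.8 -7.  66.4]
tool twist [0.002 0.003 0.007]
262 [0.61717384 0.11834246 0.11978249] 0.14120683822849228
```

```bash
python3 -m pendant '[{"translation":[1,-3,0],"twist":[0,0,0.004],"grip":0.5},{"translation":[0,-2.5,5],"twist":[0,0,0],"grip":0.5},{"translation":[0,-0.5,10],"twist":[0,0,0],"grip":0.5},{"translation":[0,0,12],"twist":[0,0,0],"grip":0.5},{"translation":[0,0,12],"twist":[0,0,0],"grip":0.5},{"translation":[0,0,9],"twist":[0,0,0],"grip":0.5},{"translation":[0,0,6],"twist":[0,0,0],"grip":0.5},{"translation":[0,0,3],"twist":[0,0,0],"grip":0.5},{"translation":[0,0,1],"twist":[0,0,0],"grip":0.5},{"translation":[0,0,0],"twist":[0,0,0],"grip":0.5}]'
python3 -c "
from h import *
go(.6400,.0235,.104,101.8)"
```

```text
t: 10.2
tool_pos: [0.639, 0.0254, 0.105]
orientation: [0.329, -3.124, -0.005]
force: [0.5, 0.5, 0.7]
opening: 0.0696
t 10.2 pos [0.639  0.0254 0.105 ] F [0.5 0.5 0.7] op 0.0696 -> tool shift mm [-0.6 -2.1  1. ]
tool twist [ 0.003 -0.     0.004]
```

Close on the middle card, then a gentle tug of about 0.5 mm per row.

```bash
python3 -m pendant '[{"translation":[0,-1,0.5],"twist":[0,0,0],"grip":0.3},{"translation":[0,-0.7,0.3],"twist":[0,0,0],"grip":0.2},{"translation":[0,0,0],"twist":[0,0,0],"grip":0},{"translation":[0,0,0],"twist":[0,0,0],"grip":-0.3},{"translation":[0,0,0],"twist":[0,0,0],"grip":-0.3},{"translation":[0,0,0],"twist":[0,0,0],"grip":-0.3},{"translation":[0,0,0],"twist":[0,0,0],"grip":-0.3},{"translation":[0,0,0],"twist":[0,0,0],"grip":-0.3},{"translation":[0,0,0],"twist":[0,0,0],"grip":-0.3},{"translation":[0,0,0],"twist":[0,0,0],"grip":-0.3}]' 12
python3 -m pendant '[{"translation":[0,0,-0.6],"twist":[0,0,0],"grip":-0.3},{"translation":[0,0,-0.6],"twist":[0,0,0],"grip":-0.3},{"translation":[0,0,-0.6],"twist":[0,0,0],"grip":-0.3},{"translation":[0,0,-0.6],"twist":[0,0,0],"grip":-0.3},{"translation":[0,0,-0.6],"twist":[0,0,0],"grip":-0.3},{"translation":[0,0,-0.6],"twist":[0,0,0],"grip":-0.3},{"translation":[0,0,-0.6],"twist":[0,0,0],"grip":-0.3},{"translation":[0,0,-0.6],"twist":[0,0,0],"grip":-0.3},{"translation":[0,0,-0.6],"twist":[0,0,0],"grip":-0.3},{"translation":[0,0,0],"twist":[0,0,0],"grip":-0.3}]'
```

```text
t: 11.2
tool_pos: [0.6401, 0.0236, 0.1055]
orientation: [-0.329, 3.123, 0.005]
force: [-0.4, -0.2, -1.8]
opening: 0.054
t: 12.2
tool_pos: [0.6381, 0.0243, 0.1071]
orientation: [0.329, -3.121, -0.008]
force: [1.5, 0.6, -6.8]
opening: 0.0536
```

```bash
python3 -m pendant '[{"translation":[0,0,-0.6],"twist":[0,0,0],"grip":-0.3},{"translation":[0,0,-0.6],"twist":[0,0,0],"grip":-0.3},{"translation":[0,0,-0.6],"twist":[0,0,0],"grip":-0.3},{"translation":[0,0,-0.5],"twist":[0,0,0],"grip":-0.3},{"translation":[0,0,-0.5],"twist":[0,0,0],"grip":-0.3},{"translation":[0,0,-0.5],"twist":[0,0,0],"grip":-0.3},{"translation":[0,0,-0.5],"twist":[0,0,0],"grip":-0.3},{"translation":[0,0,-0.5],"twist":[0,0,0],"grip":-0.3},{"translation":[0,0,-0.5],"twist":[0,0,0],"grip":-0.3},{"translation":[0,0,-0.5],"twist":[0,0,0],"grip":-0.3}]'
```

```text
t: 13.2
tool_pos: [0.6378, 0.0242, 0.112]
orientation: [0.329, -3.12, -0.008]
force: [3.3, 0.3, -10.4]
opening: 0.0539
```

It moved 5 mm at about 10 N, so something is slipping: either the pads on the card or the card in the clip. Checking heights.

Run:
```python
from h import *
p,d,i=cam('side'); W=pts(d,i); cv2.imwrite('pics/s2.png',cv2.resize(p[120:260,290:420,::-1],None,fx=4,fy=4))
x,y,h=W[...,0],W[...,1],W[...,2]
c,s=np.cos(np.radians(11.8)),np.sin(np.radians(11.8))
u=(x-.6434)*c+(y-.024)*s; v=-(x-.6434)*s+(y-.024)*c
for yc in(.1,0,-.1):
    m=(abs(v-yc)<.012)&(abs(u)<.012)&(h>.09)&(h<.16)
    q=W[m]; print(yc,m.sum(),np.sort(q[:,2])[-12:].round(4))
    m=(abs(v-yc)<.012)&(abs(u+.014)<.016)&(h>.045)&(h<.09); print(np.percentile(W[m][:,2],[5,50,95]))
print(robot.read_state()["force"])
```

```text
0.1 97 [0.1377 0.1378 0.1381 0.1383 0.1388 0.1388 0.1388 0.1392 0.1394 0.1395
 0.1403 0.1419]
[0.04751097 0.06673048 0.08665897]
0 134 [0.1446 0.1446 0.1446 0.1447 0.1447 0.1448 0.1449 0.1451 0.1455 0.1457
 0.1464 0.1464]
[0.04680598 0.06683053 0.0879558 ]
-0.1 157 [0.1395 0.1395 0.1396 0.1396 0.1396 0.1398 0.1399 0.1404 0.1405 0.1408
 0.141  0.1417]
[0.04872635 0.06759442 0.08728337]
[ 2.45702679  0.16493275 -9.95656987]
```

View pics/s2.png

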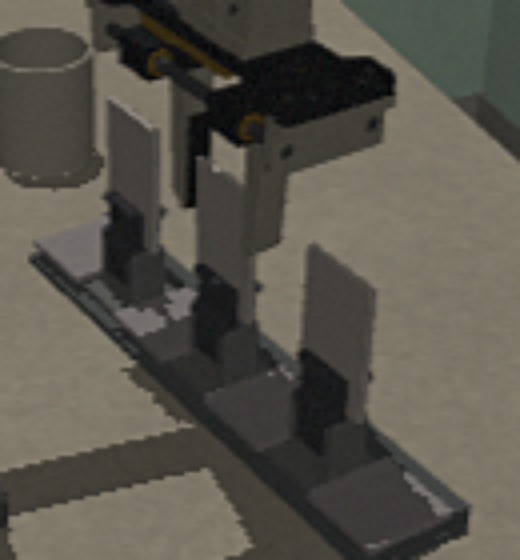

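The card rose about 5.5 mm, so it slid about 4 mm in the clip, but only at about 10 N. It had held 6.8 N, so this looks like a good clip pulled too hard. I'll push it back to its seat and read the sliding force on the way down as a second test.

```bash
python3 -m pendant '[{"translation":[0,0,0],"twist":[0,0,0],"grip":-0.3},{"translation":[0,0,0.6],"twist":[0,0,0],"grip":-0.3},{"translation":[0,0,0.6],"twist":[0,0,0],"grip":-0.3},{"translation":[0,0,0.6],"twist":[0,0,0],"grip":-0.3},{"translation":[0,0,0.6],"twist":[0,0,0],"grip":-0.3},{"translation":[0,0,0.6],"twist":[0,0,0],"grip":-0.3},{"translation":[0,0,0.6],"twist":[0,0,0],"grip":-0.3},{"translation":[0,0,0.6],"twist":[0,0,0],"grip":-0.3},{"translation":[0,0,0.6],"twist":[0,0,0],"grip":-0.3},{"translation":[0,0,0.6],"twist":[0,0,0],"grip":-0.3}]' 25
python3 -m pendant '[{"translation":[0,0,0.6],"twist":[0,0,0],"grip":-0.3},{"translation":[0,0,0.6],"twist":[0,0,0],"grip":-0.3},{"translation":[0,0,0.6],"twist":[0,0,0],"grip":-0.3},{"translation":[0,0,0.6],"twist":[0,0,0],"grip":-0.3},{"translation":[0,0,0.6],"twist":[0,0,0],"grip":-0.3},{"translation":[0,0,0.6],"twist":[0,0,0],"grip":-0.3},{"translation":[0,0,0.6],"twist":[0,0,0],"grip":-0.3},{"translation":[0,0,0.6],"twist":[0,0,0],"grip":-0.3},{"translation":[0,0,0.6],"twist":[0,0,0],"grip":-0.3},{"translation":[0,0,0.6],"twist":[0,0,0],"grip":-0.3}]'
```

```text
t: 14.25
tool_pos: [0.6398, 0.0236, 0.1109]
orientation: [-0.329, 3.124, 0.005]
force: [0.5, 0.1, 0.9]
opening: 0.054
t: 15.25
tool_pos: [0.641, 0.0238, 0.1106]
orientation: [-0.329, 3.12, 0.004]
force: [-2.8, 0.4, 6.0]
opening: 0.0537
```

It holds 6 N downward without moving, so it's a good clip. I'll keep pushing to reseat it.

```bash
python3 -m pendant '[{"translation":[0,0,1],"twist":[0,0,0],"grip":-0.3},{"translation":[0,0,1],"twist":[0,0,0],"grip":-0.3},{"translation":[0,0,1],"twist":[0,0,0],"grip":-0.3},{"translation":[0,0,1],"twist":[0,0,0],"grip":-0.3},{"translation":[0,0,1],"twist":[0,0,0],"grip":-0.3},{"translation":[0,0,1],"twist":[0,0,0],"grip":-0.3},{"translation":[0,0,1],"twist":[0,0,0],"grip":-0.3},{"translation":[0,0,1],"twist":[0,0,0],"grip":-0.3},{"translation":[0,0,0],"twist":[0,0,0],"grip":-0.3},{"translation":[0,0,0],"twist":[0,0,0],"grip":-0.3}]'
```

```text
t: 16.25
tool_pos: [0.6418, 0.0239, 0.1105]
orientation: [-0.33, 3.117, 0.003]
force: [-1.1, 0.4, 1.0]
opening: 0.0538
```

```bash
python3 -m pendant '[{"translation":[1,0,1.5],"twist":[0,0,0],"grip":-0.3},{"translation":[0,0,1.5],"twist":[0,0,0],"grip":-0.3},{"translation":[0,0,1.5],"twist":[0,0,0],"grip":-0.3},{"translation":[0,0,1.5],"twist":[0,0,0],"grip":-0.3},{"translation":[0,0,1.5],"twist":[0,0,0],"grip":-0.3},{"translation":[0,0,1.5],"twist":[0,0,0],"grip":-0.3},{"translation":[0,0,1.2],"twist":[0,0,0],"grip":-0.3},{"translation":[0,0,1],"twist":[0,0,0],"grip":-0.3},{"translation":[0,0,1],"twist":[0,0,0],"grip":-0.3},{"translation":[0,0,1],"twist":[0,0,0],"grip":-0.3}]'
```

```text
t: 17.25
tool_pos: [0.6448, 0.0245, 0.11]
orientation: [-0.33, 3.106, 0.002]
force: [-3.7, 0.2, 8.4]
opening: 0.0537
```

```bash
python3 -c "
from h import *
go(.6396,.0238,.106,101.8)"
```

```text
t 17.25 pos [0.6448 0.0245 0.11  ] F [-3.7  0.2  8.4] op 0.0537 -> tool shift mm [5.3 0.4 3.9]
tool twist [-0.     0.018  0.006]
```

```bash
python3 -m pendant '[{"translation":[2,0,0],"twist":[0,0.01,0.003],"grip":-0.3},{"translation":[2,0,1],"twist":[0,0.008,0.003],"grip":-0.3},{"translation":[1.3,0,2],"twist":[0,0.004,0],"grip":-0.3},{"translation":[0.5,0,2],"twist":[0,0.003,0],"grip":-0.3},{"translation":[0.5,0,2],"twist":[0,0.003,0],"grip":-0.3},{"translation":[0.5,0,2],"twist":[0,0.003,0],"grip":-0.3},{"translation":[0.5,0,2],"twist":[0,0.003,0],"grip":-0.3},{"translation":[0.5,0,2],"twist":[0,0.003,0],"grip":-0.3},{"translation":[0.5,0,1.5],"twist":[0,0.003,0],"grip":-0.3},{"translation":[0.5,0,1],"twist":[0,0.003,0],"grip":-0.3}]'
python3 -c "
from h import *
go(.6396,.0238,.106,101.8)"
```

```text
t: 18.25
tool_pos: [0.6444, 0.0243, 0.1098]
orientation: [0.322, -3.118, 0.006]
force: [-2.3, 0.1, 5.8]
opening: 0.0537
t 18.25 pos [0.6444 0.0243 0.1098] F [-2.3  0.1  5.8] op 0.0537 -> tool shift mm [4.8 0.5 3.8]
tool twist [-0.003 -0.007 -0.   ]
```

```bash
python3 -m pendant '[{"translation":[1,0,2],"twist":[0,-0.003,0],"grip":-0.3},{"translation":[1,0,3],"twist":[0,-0.002,0],"grip":-0.3},{"translation":[1,0,3],"twist":[0,0,0],"grip":-0.3},{"translation":[1,0,3],"twist":[0,0,0],"grip":-0.3},{"translation":[1,0,3],"twist":[0,0,0],"grip":-0.3},{"translation":[1,0,3],"twist":[0,0,0],"grip":-0.3},{"translation":[0,0,3],"twist":[0,0,0],"grip":-0.3},{"translation":[0,0,3],"twist":[0,0,0],"grip":-0.3},{"translation":[0,0,3],"twist":[0,0,0],"grip":-0.3},{"translation":[0,0,3],"twist":[0,0,0],"grip":-0.3}]'
python3 -c "
from h import *
go(.6396,.0238,.106,101.8)"
```

```text
t: 19.25
tool_pos: [0.6467, 0.0236, 0.1026]
orientation: [-0.321, 3.108, -0.009]
force: [-7.0, 0.4, 18.6]
opening: 0.054
t 19.25 pos [0.6467 0.0236 0.1026] F [-7.   0.4 18.6] op 0.054 -> tool shift mm [ 6.9  1.7 -3.6]
tool twist [-0.008  0.016 -0.   ]
```

```bash
python3 -m pendant '[{"translation":[2,0,-1],"twist":[0,0.008,0],"grip":-0.3},{"translation":[2,0,-0.5],"twist":[0,0.008,0],"grip":-0.3},{"translation":[1.5,0,0],"twist":[0,0,0],"grip":-0.3},{"translation":[0.5,0,0],"twist":[0,0,0],"grip":0.2},{"translation":[0,0,0],"twist":[0,0,0],"grip":0.5},{"translation":[0,0,0],"twist":[0,0,0],"grip":0.5},{"translation":[0,0,-5],"twist":[0,0,0],"grip":0.5},{"translation":[0,0,-15],"twist":[0,0,0],"grip":0.5},{"translation":[0,0,-20],"twist":[0,0,0],"grip":0.5},{"translation":[0,0,-15],"twist":[0,0,0],"grip":0.5}]' 12
python3 - <<'E'
from h import *
go(.6605,-.0750,.172,101.8)
for n in('side','top'):
    p,d,i=cam(n); W=pts(d,i)
    if n=='side': cv2.imwrite('pics/s3.png',cv2.resize(p[120:260,290:420,::-1],None,fx=4,fy=4))
    x,y,h=W[...,0],W[...,1],W[...,2]
    c,s=np.cos(np.radians(11.8)),np.sin(np.radians(11.8))
    u=(x-.6434)*c+(y-.024)*s; v=-(x-.6434)*s+(y-.024)*c
    for yc in(.1,0,-.1):
        m=(abs(v-yc)<.012)&(abs(u)<.012)&(h>.09)&(h<.16)
        q=W[m]; print(n,yc,m.sum(),np.sort(q[:,2])[-12::2].round(4), u[m].mean(),v[m&(h<.15)].mean())
E
```

```text
t: 20.25
tool_pos: [0.638, 0.0225, 0.158]
orientation: [0.321, -3.118, 0.011]
force: [0.3, 0.2, -0.1]
opening: 0.0694
t 20.25 pos [0.638  0.0225 0.158 ] F [ 0.3  0.2 -0.1] op 0.0694 -> tool shift mm [  -2.1 -100.1  -13.4]
tool twist [-0.007 -0.008 -0.001]
side 0.1 101 [0.1378 0.1384 0.1387 0.1393 0.1399 0.1402] -0.0066330441169038775 0.09972779102213006
side 0 115 [0.1356 0.1363 0.137  0.1374 0.1377 0.1379] -0.008984350205808333 -0.0001766314241422885
side -0.1 160 [0.1401 0.1403 0.1405 0.1409 0.141  0.1416] -0.004955689932830696 -0.09998452423577553
top 0.1 112 [0.1393 0.1394 0.1398 0.1399 0.1401 0.1411] -0.006388216359046473 0.10025117076788408
top 0 106 [0.1376 0.1377 0.1377 0.1378 0.138  0.1384] -0.008820035509884824 -2.2380044850011782e-05
top -0.1 111 [0.1398 0.1399 0.1402 0.1403 0.1405 0.1409] -0.0050198997300170255 -0.09970224530243589
```

View pics/s3.png

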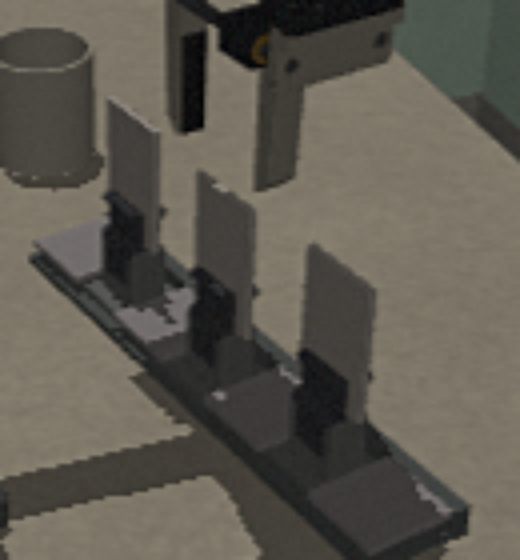

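The middle card is back at its height (138 mm) and its clip slid about 4 mm forward, still in the slot. On to the third card (crop 340,320), with another gentle tug.

```bash
python3 -m pendant '[{"translation":[0,-4,-6],"twist":[-0.007,-0.008,0],"grip":0.5},{"translation":[0,-16,-5],"twist":[0,0,0],"grip":0.5},{"translation":[0,-22,0],"twist":[0,0,0],"grip":0.5},{"translation":[-1,-22,0],"twist":[0,0,0],"grip":0.5},{"translation":[-1,-15,0],"twist":[0,0,0],"grip":0.5},{"translation":[0,-8,0],"twist":[0,0,0],"grip":0.5},{"translation":[0,-4,0],"twist":[0,0,0],"grip":0.5},{"translation":[0,-1,0],"twist":[0,0,0],"grip":0.5},{"translation":[0,0,0],"twist":[0,0,0],"grip":0.5},{"translation":[0,0,0],"twist":[0,0,0],"grip":0.5}]' 12
python3 -c "
from h import *
go(.6605,-.0750,.105,101.8)"
```

```text
t: 21.35
tool_pos: [0.66, -0.0743, 0.1697]
orientation: [-0.321, 3.123, 0.002]
force: [-0.2, 0.5, -0.5]
opening: 0.0701
t 21.35 pos [ 0.66   -0.0743  0.1697] F [-0.2  0.5 -0.5] op 0.0701 -> tool shift mm [-0.2 -0.8 64.7]
tool twist [ 0.001  0.002 -0.001]
```

```bash
python3 -m pendant '[{"translation":[0,0,4],"twist":[0,0,0],"grip":0.5},{"translation":[0,-0.5,10],"twist":[0,0,0],"grip":0.5},{"translation":[0,0,12],"twist":[0,0,0],"grip":0.5},{"translation":[0,0,12],"twist":[0,0,0],"grip":0.5},{"translation":[0,0,10],"twist":[0,0,0],"grip":0.5},{"translation":[0,0,6],"twist":[0,0,0],"grip":0.5},{"translation":[0,0,4],"twist":[0,0,0],"grip":0.5},{"translation":[0,0,1],"twist":[0,0,0],"grip":0.5},{"translation":[0,0,0],"twist":[0,0,0],"grip":0.5},{"translation":[0,0,0],"twist":[0,0,0],"grip":0.3}]'
python3 -m pendant '[{"translation":[0,0,0],"twist":[0,0,0],"grip":0.2},{"translation":[0,0,0],"twist":[0,0,0],"grip":0},{"translation":[0,0,0],"twist":[0,0,0],"grip":-0.3},{"translation":[0,0,0],"twist":[0,0,0],"grip":-0.3},{"translation":[0,0,0],"twist":[0,0,0],"grip":-0.3},{"translation":[0,0,0],"twist":[0,0,0],"grip":-0.3},{"translation":[0,0,0],"twist":[0,0,0],"grip":-0.3},{"translation":[0,0,0],"twist":[0,0,0],"grip":-0.3},{"translation":[0,0,0],"twist":[0,0,0],"grip":-0.3},{"translation":[0,0,0],"twist":[0,0,0],"grip":-0.3}]' 12
python3 -m pendant '[{"translation":[0,0,-0.6],"twist":[0,0,0],"grip":-0.3},{"translation":[0,0,-0.6],"twist":[0,0,0],"grip":-0.3},{"translation":[0,0,-0.6],"twist":[0,0,0],"grip":-0.3},{"translation":[0,0,-0.6],"twist":[0,0,0],"grip":-0.3},{"translation":[0,0,-0.6],"twist":[0,0,0],"grip":-0.3},{"translation":[0,0,-0.6],"twist":[0,0,0],"grip":-0.3},{"translation":[0,0,-0.6],"twist":[0,0,0],"grip":-0.3},{"translation":[0,0,-0.6],"twist":[0,0,0],"grip":-0.3},{"translation":[0,0,-0.6],"twist":[0,0,0],"grip":-0.3},{"translation":[0,0,-0.6],"twist":[0,0,0],"grip":-0.3}]'
```

```text
t: 22.35
tool_pos: [0.6589, -0.0723, 0.1035]
orientation: [0.326, -3.124, -0.004]
force: [-0.6, 0.3, -0.4]
opening: 0.0655
t: 23.35
tool_pos: [0.6594, -0.0726, 0.1046]
orientation: [-0.325, 3.124, 0.003]
force: [-0.3, -0.4, -1.2]
opening: 0.0543
t: 24.35
tool_pos: [0.6588, -0.0724, 0.1099]
orientation: [0.325, -3.123, -0.004]
force: [0.5, -0.8, -3.0]
opening: 0.0541
```

It slipped 5 mm at about 3 N, so this is the weak clip. I'll draw the card straight out.

```bash
python3 -m pendant '[{"translation":[0,0,-3],"twist":[0,0,0],"grip":-0.3},{"translation":[0,0,-5],"twist":[0,0,0],"grip":-0.3},{"translation":[0,0,-6],"twist":[0,0,0],"grip":-0.3},{"translation":[0,0,-8],"twist":[0,0,0],"grip":-0.3},{"translation":[0,0,-8],"twist":[0,0,0],"grip":-0.3},{"translation":[0,0,-8],"twist":[0,0,0],"grip":-0.3},{"translation":[0,0,-8],"twist":[0,0,0],"grip":-0.3},{"translation":[0,0,-7],"twist":[0,0,0],"grip":-0.3},{"translation":[0,0,-5],"twist":[0,0,0],"grip":-0.3},{"translation":[0,0,-2],"twist":[0,0,0],"grip":-0.3}]' 14
python3 -c "
from h import *
go(.4355,.3305,.165,82.5)
for n in('side',):
    p,d,i=cam(n); W=pts(d,i)
    cv2.imwrite('pics/s4.png',cv2.resize(p[100:260,270:430,::-1],None,fx=3,fy=3))"
```

```text
t: 25.35
tool_pos: [0.6607, -0.0729, 0.1793]
orientation: [-0.325, 3.12, 0.002]
force: [-0.5, -0.1, -0.5]
opening: 0.0539
t 25.35 pos [ 0.6607 -0.0729  0.1793] F [-0.5 -0.1 -0.5] op 0.0539 -> tool shift mm [137.3 441.2  14. ]
tool twist [0.001 0.004 0.339]
```

View pics/s4.png

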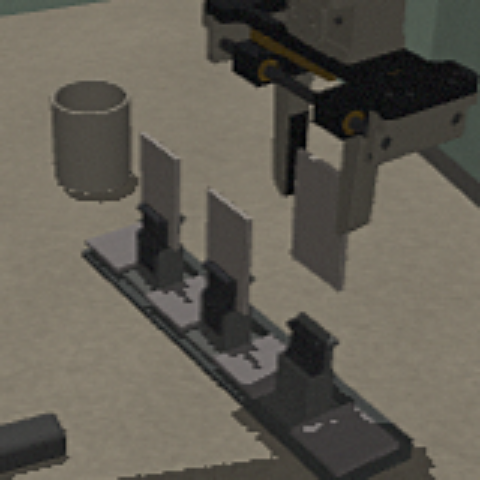

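The card is out and held (crop 320,220), and the weak clip is empty at (305,360). Carrying it to the box: away from the rail first, then left.

```bash
python3 -m pendant '[{"translation":[15,0,0],"twist":[0,0,0],"grip":-0.3},{"translation":[28,0,0],"twist":[0,0,0],"grip":-0.3},{"translation":[28,8,0],"twist":[0,0,0],"grip":-0.3},{"translation":[25,20,0],"twist":[0,0,0],"grip":-0.3},{"translation":[15,30,0],"twist":[0,0,0],"grip":-0.3},{"translation":[8,35,0],"twist":[0,0,0],"grip":-0.3},{"translation":[3,38,0],"twist":[0,0,0],"grip":-0.3},{"translation":[0,38,0],"twist":[0,0,0],"grip":-0.3},{"translation":[0,38,0],"twist":[0,0,0],"grip":-0.3},{"translation":[0,38,0],"twist":[0,0,0],"grip":-0.3}]'
python3 -c "
from h import *
go(.4355,.3305,.165,82.5)"
```

```text
t: 26.4
tool_pos: [0.4831, 0.1437, 0.1746]
orientation: [-0.312, 3.126, 0.001]
force: [0.5, -0.4, -0.3]
opening: 0.0541
t 26.4 pos [0.4831 0.1437 0.1746] F [ 0.5 -0.4 -0.3] op 0.0541 -> tool shift mm [  9.8 192.5   9.7]
tool twist [0.001 0.    0.33 ]
```

```bash
python3 -m pendant '[{"translation":[2,38,0],"twist":[0,0,0],"grip":-0.3},{"translation":[2,38,0],"twist":[0,0,0],"grip":-0.3},{"translation":[2,34,0],"twist":[0,0,0],"grip":-0.3},{"translation":[2,28,0],"twist":[0,0,0],"grip":-0.3},{"translation":[0,16,0],"twist":[0,0,0.06],"grip":-0.3},{"translation":[0,7,0],"twist":[0,0,0.1],"grip":-0.3},{"translation":[0,2,0],"twist":[0,0,0.1],"grip":-0.3},{"translation":[0,0,0],"twist":[0,0,0.05],"grip":-0.3},{"translation":[0,0,0],"twist":[0,0,0],"grip":-0.3},{"translation":[0,0,0],"twist":[0,0,0],"grip":-0.3}]'
python3 - <<'E'
from h import *
# box from stored depth, both views: inner/outer rim
for n in("top","side"):
    W=pts(np.load(n+"0.npz")["d"],robot.camera_info(n)); q=W[(abs(W[...,0]-.435)<.07)&(abs(W[...,1]-.33)<.08)&(W[...,2]>.040)&(W[...,2]<.05)]
    print(n,cv2.minAreaRect((q[:,:2]*1000).astype(np.float32)))
go(.4355,.3305,.165,82.5)
p,d,i=cam('top'); W=pts(d,i)
R=Rn.from_rotvec(robot.read_state()["orientation"])
p,d,i=cam('side'); W=pts(d,i); s=robot.read_state()
Q=R.inv().apply((W-s["tool_pos"]).reshape(-1,3)*1000).reshape(W.shape)
m=(abs(Q[...,0])<12)&(abs(Q[...,1])<24)&(Q[...,2]>3)&(Q[...,2]<70)
q=Q[m]; print("card in tool frame",m.sum(),q.mean(0),np.percentile(q[:,2],[1,99]))
if len(q)>20: print(np.linalg.lstsq(np.c_[q[:,1:],np.ones(len(q))],q[:,0],rcond=None)[0])
E
```

```text
t: 27.4
tool_pos: [0.436, 0.3134, 0.171]
orientation: [-0.178, -3.131, 0.002]
force: [0.6, -0.8, -0.4]
opening: 0.054
top ((435.8794860839844, 330.2537841796875), (85.45476531982422, 45.81083679199219), 82.48297119140625)
side ((434.7940673828125, 331.28240966796875), (89.4330062866211, 45.818180084228516), 81.99874877929688)
t 27.4 pos [0.436  0.3134 0.171 ] F [ 0.6 -0.8 -0.4] op 0.054 -> tool shift mm [ 2.4 17.   6. ]
tool twist [-0.001 -0.005  0.018]
card in tool frame 10 [  0.3673426  -17.05028596  21.66970755] [ 5.88088664 42.86300132]
```

```bash
python3 -m pendant '[{"translation":[4,5,5],"twist":[0,-0.03,0.01],"grip":-0.3},{"translation":[5,6,12],"twist":[0,-0.04,0.005],"grip":-0.3},{"translation":[4,5,15],"twist":[0,-0.03,0],"grip":-0.3},{"translation":[0,0,12],"twist":[0,0,0],"grip":-0.3},{"translation":[0,0,6],"twist":[0,0,0],"grip":-0.3},{"translation":[0,0,2],"twist":[0,0,0],"grip":-0.3},{"translation":[0,0,0],"twist":[0,0,0],"grip":-0.3},{"translation":[0,0,0],"twist":[0,0,0],"grip":-0.3},{"translation":[0,0,0],"twist":[0,0,0],"grip":-0.3},{"translation":[0,0,0],"twist":[0,0,0],"grip":-0.3}]'
python3 -c "
from h import *
go(.4215,.3325,.105,82.5)
p,d,i=cam('side'); cv2.imwrite('pics/s5.png',cv2.resize(p[60:220,160:320,::-1],None,fx=3,fy=3))"
```

```text
t: 28.5
tool_pos: [0.432, 0.3291, 0.1194]
orientation: [0.195, 3.036, -0.008]
force: [0.7, 0.3, -0.1]
opening: 0.0539
t 28.5 pos [0.432  0.3291 0.1194] F [ 0.7  0.3 -0.1] op 0.0539 -> tool shift mm [12.2  2.  13.2]
tool twist [0.001 0.099 0.002]
```

View pics/s5.png

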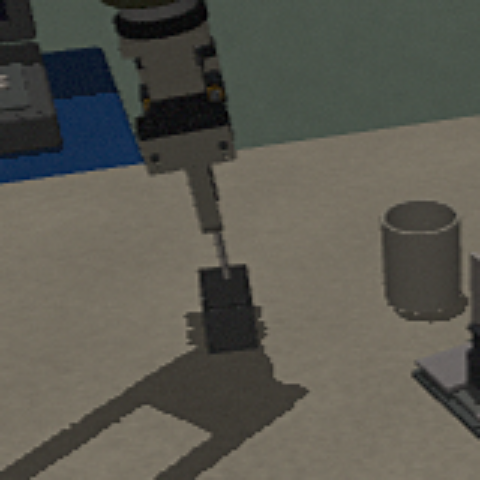

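The card is above the box (crop 222,250), its top leaning towards the robot as intended. Final sideways shift next, then lower.

```bash
python3 -m pendant '[{"translation":[4,1,0],"twist":[0,0,0],"grip":-0.3},{"translation":[4,1,0],"twist":[0,0,0],"grip":-0.3},{"translation":[2,0,3],"twist":[0,0,0],"grip":-0.3},{"translation":[0,0,4],"twist":[0,0,0],"grip":-0.3},{"translation":[0,0,2],"twist":[0,0,0],"grip":-0.3},{"translation":[0,0,0],"twist":[0,0,0],"grip":-0.3},{"translation":[0,0,0],"twist":[0,0,0],"grip":-0.3},{"translation":[0,0,0],"twist":[0,0,0],"grip":-0.3},{"translation":[0,0,0],"twist":[0,0,0],"grip":-0.3},{"translation":[0,0,0],"twist":[0,0,0],"grip":-0.3}]'
python3 -c "
from h import *
go(.4215,.3325,.059,82.5)"
```

```text
t: 29.55
tool_pos: [0.4225, 0.3328, 0.1089]
orientation: [0.195, 3.036, -0.008]
force: [-0.4, -1.2, -0.2]
opening: 0.054
t 29.55 pos [0.4225 0.3328 0.1089] F [-0.4 -1.2 -0.2] op 0.054 -> tool shift mm [ 5.9 -0.5 49.6]
tool twist [0.002 0.1   0.003]
```

```bash
python3 -m pendant '[{"translation":[0.3,0,3],"twist":[0,0,0],"grip":-0.3},{"translation":[0.7,0,7],"twist":[0,0,0],"grip":-0.3},{"translation":[0.9,0,9],"twist":[0,0,0],"grip":-0.3},{"translation":[0.9,0,9],"twist":[0,0,0],"grip":-0.3},{"translation":[0.8,0,8],"twist":[0,0,0],"grip":-0.3},{"translation":[0.5,0,5],"twist":[0,0,0],"grip":-0.3},{"translation":[0.3,0,3],"twist":[0,0,0],"grip":-0.3},{"translation":[0,0,1],"twist":[0,0,0],"grip":-0.3},{"translation":[0,0,0],"twist":[0,0,0],"grip":-0.3},{"translation":[0,0,0],"twist":[0,0,0],"grip":-0.3}]'
python3 -c "
from h import *
go(.4215,.3325,.055,82.5)"
```

```text
t: 30.55
tool_pos: [0.4219, 0.3323, 0.0585]
orientation: [0.195, 3.037, -0.009]
force: [0.2, 0.3, -0.0]
opening: 0.0542
t 30.55 pos [0.4219 0.3323 0.0585] F [ 0.2  0.3 -0. ] op 0.0542 -> tool shift mm [0.8 0.1 3.4]
tool twist [0.    0.098 0.003]
```

```bash
python3 -m pendant '[{"translation":[0.2,0,1],"twist":[0,0,0],"grip":-0.3},{"translation":[0.1,0,1],"twist":[0,0,0],"grip":-0.3},{"translation":[0,0,0.5],"twist":[0,0,0],"grip":-0.3},{"translation":[0,0,0],"twist":[0,0,0],"grip":0.1},{"translation":[0,0,0],"twist":[0,0,0],"grip":0.5},{"translation":[0,0,0],"twist":[0,0,0],"grip":0.5},{"translation":[0,0,0],"twist":[0,0,0],"grip":0.6},{"translation":[0,0,-6],"twist":[0,0,0],"grip":0.6},{"translation":[0,0,-15],"twist":[0,0,0],"grip":0.6},{"translation":[0,0,-25],"twist":[0,0,0],"grip":0.6}]'
python3 -m pendant '[{"translation":[0,0,-30],"twist":[0,0,0],"grip":0.6},{"translation":[0,0,-30],"twist":[0,0.05,0],"grip":0.6},{"translation":[0,-20,0],"twist":[0,0.04,0],"grip":0.6},{"translation":[0,-35,0],"twist":[0,0,0],"grip":1},{"translation":[0,-40,0],"twist":[0,0,0.14],"grip":1},{"translation":[0,-40,0],"twist":[0,0,0.14],"grip":1},{"translation":[0,-40,0],"twist":[0,0,0.14],"grip":1},{"translation":[0,-25,0],"twist":[0,0,0.14],"grip":1},{"translation":[0,0,0],"twist":[0,0,0.14],"grip":1},{"translation":[0,0,0],"twist":[0,0,0.14],"grip":1}]'
python3 - <<'E'
from h import *
p,d,i=cam('side'); W=pts(d,i); cv2.imwrite('pics/s6.png',cv2.resize(p[100:260,200:440,::-1],None,fx=3,fy=3))
q=W[(abs(W[...,0]-.425)<.05)&(abs(W[...,1]-.33)<.05)&(W[...,2]>.055)&(W[...,2]<.11)]
print(len(q),q.mean(0),q[:,2].max())
p,d,i=cam('top'); W=pts(d,i)
x,y,h=W[...,0],W[...,1],W[...,2]
c,s=np.cos(np.radians(11.8)),np.sin(np.radians(11.8))
u=(x-.6434)*c+(y-.024)*s; v=-(x-.6434)*s+(y-.024)*c
for yc in(.1,0,-.1):
    m=(abs(v-yc)<.03)&(abs(u)<.03)&(h>.045)&(h<.083)
    print(yc,m.sum(),u[m].mean(),v[m].mean(),np.percentile(u[m],[2,98]),np.percentile(v[m],[2,98]),np.percentile(h[m],98))
a=np.radians(191.8+180)
go(.6434+.1*s,.024-.1*c,.15,11.8)
E
```

```text
t: 31.55
tool_pos: [0.4158, 0.3317, 0.1017]
orientation: [0.195, 3.041, -0.014]
force: [0.2, 0.2, -0.0]
opening: 0.0744
t: 32.55
tool_pos: [0.3599, 0.1386, 0.1824]
orientation: [1.491, 2.746, 0.026]
force: [-0.1, 0.3, -1.0]
opening: 0.0933
70 [0.41103544 0.32519934 0.07425192] 0.08874354336677459
0.1 188 -0.011496737974244284 0.09768365555380645 [-0.01697546 -0.00624727] [0.07302079 0.12256436] 0.08201541459920862
0 187 -0.013869286977923343 -0.0026580489053921906 [-0.01947358 -0.00876717] [-0.02790567  0.02146678] 0.0820607359622329
-0.1 266 -0.0049801169730360785 -0.09871022799366297 [-0.01568997  0.00744228] [-0.11873881 -0.07995593] 0.081052087817347
t 32.65 pos [0.3601 0.139  0.1824] F [-0.7 -1.2  0.3] op 0.0928 -> tool shift mm [-344.4  136.4   38. ]
tool twist [0.024 0.003 0.374]
```

View pics/s6.png

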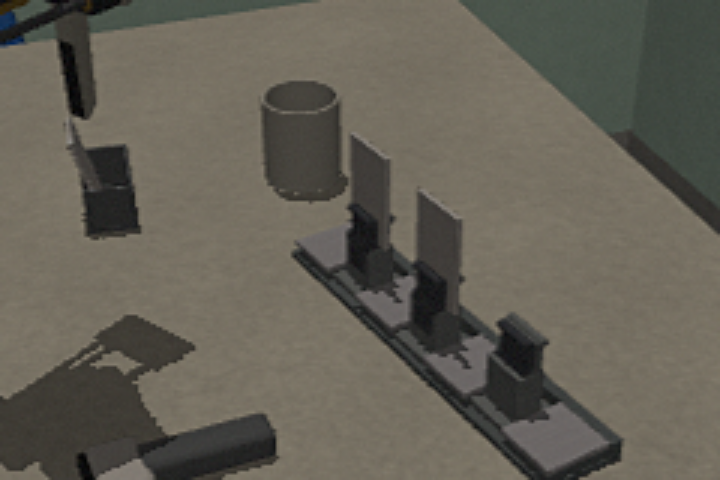

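The card stands in the box, leaning about 10° on its near wall. The two good clips still hold their cards, and the empty weak clip is at crop (517,365). Moving over it now, with the jaws opening along the rail's x.

```bash
python3 -m pendant '[{"translation":[-15,6,0],"twist":[0.01,0,0],"grip":0.8},{"translation":[-30,12,0],"twist":[0.01,0,0],"grip":0.8},{"translation":[-38,15,0],"twist":[0,0,0],"grip":0.8},{"translation":[-38,15,0],"twist":[0,0,0],"grip":0.7},{"translation":[-38,15,0],"twist":[0,0,0],"grip":0.6},{"translation":[-38,15,0],"twist":[0,0,0],"grip":0.5},{"translation":[-36,15,0],"twist":[0,0,0],"grip":0.5},{"translation":[-28,11,0],"twist":[0,0,0.03],"grip":0.5},{"translation":[-18,6,0],"twist":[0,0,0.12],"grip":0.5},{"translation":[-8,2,0],"twist":[0,0,0.14],"grip":0.5}]'
python3 -m pendant '[{"translation":[0,0,0],"twist":[0,0,0.06],"grip":0.5},{"translation":[0,0,0],"twist":[0,0,0],"grip":0.5},{"translation":[0,0,0],"twist":[0,0,0],"grip":0.5},{"translation":[0,0,0],"twist":[0,0,0],"grip":0.5},{"translation":[0,0,0],"twist":[0,0,0],"grip":0.5},{"translation":[0,0,0],"twist":[0,0,0],"grip":0.5},{"translation":[0,0,0],"twist":[0,0,0],"grip":0.5},{"translation":[0,0,0],"twist":[0,0,0],"grip":0.5},{"translation":[0,0,0],"twist":[0,0,0],"grip":0.5},{"translation":[0,0,0],"twist":[0,0,0],"grip":0.5}]'
python3 -c "
from h import *
go(.6632,-.0738,.15,11.8)"
```

```text
t: 33.65
tool_pos: [0.6263, -0.0379, 0.1923]
orientation: [1.8, 2.56, 0.009]
force: [-0.3, 0.1, -0.3]
opening: 0.0697
t: 34.65
tool_pos: [0.6273, -0.037, 0.1938]
orientation: [1.853, 2.521, 0.01]
force: [-0.2, -0.6, -0.3]
opening: 0.0697
t 34.65 pos [ 0.6273 -0.037   0.1938] F [-0.2 -0.6 -0.3] op 0.0697 -> tool shift mm [-45.5  22.8  44.4]
tool twist [0.013 0.006 0.097]
```

```bash
python3 -m pendant '[{"translation":[-10,5,0],"twist":[0.006,0.003,0.04],"grip":0.5},{"translation":[-14,7,3],"twist":[0.006,0.003,0.04],"grip":0.5},{"translation":[-12,6,6],"twist":[0,0,0.012],"grip":0.5},{"translation":[-5,2,8],"twist":[0,0,0],"grip":0.5},{"translation":[-1,1,8],"twist":[0,0,0],"grip":0.5},{"translation":[0,0,6],"twist":[0,0,0],"grip":0.5},{"translation":[0,0,3],"twist":[0,0,0],"grip":0.5},{"translation":[0,0,0],"twist":[0,0,0],"grip":0.5},{"translation":[0,0,0],"twist":[0,0,0],"grip":0.5},{"translation":[0,0,0],"twist":[0,0,0],"grip":0.5}]'
python3 -c "
from h import *
go(.6632,-.0732,.026,11.8)"
```

```text
t: 35.65
tool_pos: [0.6578, -0.0722, 0.1563]
orientation: [-1.972, -2.443, -0.0]
force: [0.4, 0.2, -0.6]
opening: 0.0695
t 35.65 pos [ 0.6578 -0.0722  0.1563] F [ 0.4  0.2 -0.6] op 0.0695 -> tool shift mm [ -2.4   5.2 130.3]
tool twist [-0.001 -0.002  0.006]
```

```bash
python3 -m pendant '[{"translation":[-1,2,6],"twist":[0,0,0.005],"grip":0.5},{"translation":[-1,2,14],"twist":[0,0,0],"grip":0.5},{"translation":[0,0.5,18],"twist":[0,0,0],"grip":0.5},{"translation":[0,0,18],"twist":[0,0,0],"grip":0.5},{"translation":[0,0,18],"twist":[0,0,0],"grip":0.5},{"translation":[0,0,15],"twist":[0,0,0],"grip":0.5},{"translation":[0,0,10],"twist":[0,0,0],"grip":0.5},{"translation":[0,0,5],"twist":[0,0,0],"grip":0.5},{"translation":[0,0,0],"twist":[0,0,0],"grip":0.5},{"translation":[0,0,0],"twist":[0,0,0],"grip":0.5}]'
python3 -c "
from h import *
go(.6632,-.0732,.026,11.8)"
```

```text
t: 36.65
tool_pos: [0.6638, -0.073, 0.0446]
orientation: [-1.979, -2.439, -0.001]
force: [0.2, 0.5, 1.1]
opening: 0.0698
t 36.65 pos [ 0.6638 -0.073   0.0446] F [0.2 0.5 1.1] op 0.0698 -> tool shift mm [-0.1 -0.7 18.6]
tool twist [ 0.    -0.001  0.001]
```

```bash
python3 -m pendant '[{"translation":[0,0,5],"twist":[0,0,0],"grip":0.5},{"translation":[0,0,6],"twist":[0,0,0],"grip":0.5},{"translation":[0,-0.5,4],"twist":[0,0,0],"grip":0.3},{"translation":[0,0,1.5],"twist":[0,0,0],"grip":0},{"translation":[0,0,0],"twist":[0,0,0],"grip":-0.2},{"translation":[0,0,0],"twist":[0,0,0],"grip":-0.4},{"translation":[0,0,0],"twist":[0,0,0],"grip":-0.6},{"translation":[0,0,0],"twist":[0,0,0],"grip":-0.8},{"translation":[0,0,0],"twist":[0,0,0],"grip":-0.8},{"translation":[0,0,0],"twist":[0,0,0],"grip":-0.8}]' 25
python3 -c "
from h import *
go(.6632,-.0732,.026,11.8)"
```

```text
t: 37.65
tool_pos: [0.6642, -0.0737, 0.0298]
orientation: [1.979, 2.438, 0.002]
force: [0.6, -0.8, -2.1]
opening: 0.0238
t 37.65 pos [ 0.6642 -0.0737  0.0298] F [ 0.6 -0.8 -2.1] op 0.0238 -> tool shift mm [ 0.7 -0.9  3.8]
tool twist [0.002 0.    0.001]
```

Gripped at 24 mm, the body width. Sliding out towards the rail's -x.

```bash
python3 -m pendant '[{"translation":[0,-2,0],"twist":[0,0,0],"grip":-0.8},{"translation":[0,-4,0],"twist":[0,0,0],"grip":-0.8},{"translation":[0,-6,0],"twist":[0,0,0],"grip":-0.8},{"translation":[0,-7,0],"twist":[0,0,0],"grip":-0.8},{"translation":[0,-7,0],"twist":[0,0,0],"grip":-0.8},{"translation":[0,-7,0],"twist":[0,0,0],"grip":-0.8},{"translation":[0,-7,0],"twist":[0,0,0],"grip":-0.8},{"translation":[0,-7,0],"twist":[0,0,0],"grip":-0.8},{"translation":[0,-5,0],"twist":[0,0,0],"grip":-0.8},{"translation":[0,-2,0],"twist":[0,0,0],"grip":-0.8}]'
python3 -c "
from h import *
c,s=np.cos(np.radians(11.8)),np.sin(np.radians(11.8))
go(.6642-.072*c,-.0737-.072*s,.0298,11.8)"
```

```text
t: 38.65
tool_pos: [0.607, -0.0857, 0.0298]
orientation: [1.978, 2.437, 0.004]
force: [-0.1, 0.0, -2.1]
opening: 0.0238
t 38.65 pos [ 0.607  -0.0857  0.0298] F [-0.1  0.  -2.1] op 0.0238 -> tool shift mm [  0.1 -13.5  -0.1]
tool twist [0.004 0.001 0.001]
```

```bash
python3 -m pendant '[{"translation":[0,-4,0],"twist":[0,0,0],"grip":-0.8},{"translation":[0,-5,0],"twist":[0,0,0],"grip":-0.8},{"translation":[0,-4,0],"twist":[0,0,0],"grip":-0.8},{"translation":[0,-1,0],"twist":[0,0,0],"grip":-0.8},{"translation":[0,0,-3],"twist":[0,0,0],"grip":-0.8},{"translation":[0,0,-10],"twist":[0,0,0],"grip":-0.8},{"translation":[0,0,-15],"twist":[0,0,0],"grip":-0.8},{"translation":[0,0,-15],"twist":[0,0,0],"grip":-0.8},{"translation":[0,0,-10],"twist":[0,0,0],"grip":-0.8},{"translation":[0,0,-2],"twist":[0,0,0],"grip":-0.8}]'
python3 -c "
from h import *
go(.4392,-.3718,.095,-15.6)
p,d,i=cam('side'); cv2.imwrite('pics/s7.png',cv2.resize(p[100:300,260:440,::-1],None,fx=3,fy=3))"
```

```text
t: 39.65
tool_pos: [0.5922, -0.0889, 0.0903]
orientation: [1.977, 2.437, 0.004]
force: [0.2, 0.3, -2.0]
opening: 0.0239
t 39.65 pos [ 0.5922 -0.0889  0.0903] F [ 0.2  0.3 -2. ] op 0.0239 -> tool shift mm [-245.4 -207.9   -5.3]
tool twist [ 0.004 -0.     0.48 ]
```

View pics/s7.png

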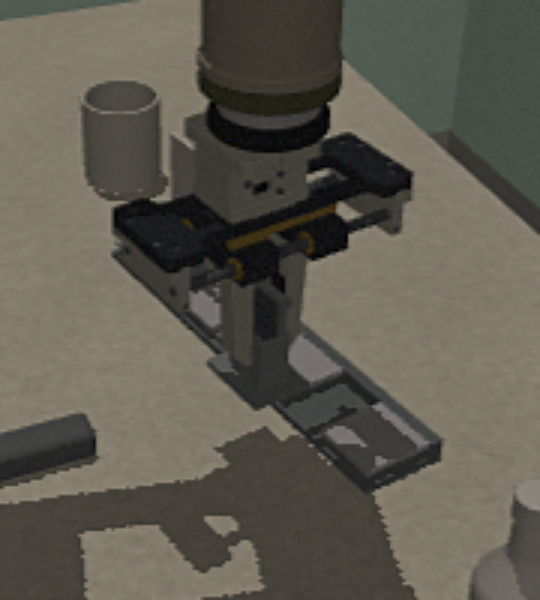

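The clip is out of the rail and held upright (crop 265,340). Carrying it to the tray.

```bash
python3 -m pendant '[{"translation":[-12,-10,-1],"twist":[0,0,0],"grip":-0.8},{"translation":[-24,-20,-1],"twist":[0,0,0],"grip":-0.8},{"translation":[-32,-27,-1],"twist":[0,0,0],"grip":-0.8},{"translation":[-32,-27,0],"twist":[0,0,0],"grip":-0.8},{"translation":[-32,-27,0],"twist":[0,0,0],"grip":-0.8},{"translation":[-32,-27,0],"twist":[0,0,0],"grip":-0.8},{"translation":[-30,-26,0],"twist":[0,0,0],"grip":-0.8},{"translation":[-18,-16,0],"twist":[0,0,0.04],"grip":-0.8},{"translation":[-8,-7,0],"twist":[0,0,0.1],"grip":-0.8},{"translation":[-2,-2,0],"twist":[0,0,0.12],"grip":-0.8}]'
python3 -m pendant '[{"translation":[0,0,0],"twist":[0,0,0.1],"grip":-0.8},{"translation":[0,0,0],"twist":[0,0,0.04],"grip":-0.8},{"translation":[0,0,0],"twist":[0,0,0],"grip":-0.8},{"translation":[0,0,0],"twist":[0,0,0],"grip":-0.8},{"translation":[0,0,0],"twist":[0,0,0],"grip":-0.8},{"translation":[0,0,0],"twist":[0,0,0],"grip":-0.8},{"translation":[0,0,0],"twist":[0,0,0],"grip":-0.8},{"translation":[0,0,0],"twist":[0,0,0],"grip":-0.8},{"translation":[0,0,0],"twist":[0,0,0],"grip":-0.8},{"translation":[0,0,0],"twist":[0,0,0],"grip":-0.8}]'
python3 -c "
from h import *
go(.4392,-.3718,.028,-15.6)"
```

```text
t: 40.7
tool_pos: [0.4391, -0.3575, 0.0883]
orientation: [-2.283, -2.155, 0.0]
force: [-0.4, 0.6, -1.7]
opening: 0.0241
t: 41.7
tool_pos: [0.4334, -0.3593, 0.0851]
orientation: [-2.432, -1.976, 0.004]
force: [0.0, -0.4, -2.1]
opening: 0.0238
t 41.7 pos [ 0.4334 -0.3593  0.0851] F [ 0.  -0.4 -2.1] op 0.0238 -> tool shift mm [-11.2   8.7  57. ]
tool twist [-0.007 -0.003  0.066]
```

```bash
python3 -m pendant '[{"translation":[-4,3,2],"twist":[-0.006,-0.003,0.03],"grip":-0.8},{"translation":[-4,3,6],"twist":[0,0,0.03],"grip":-0.8},{"translation":[-2,2,9],"twist":[0,0,0],"grip":-0.8},{"translation":[0,0,10],"twist":[0,0,0],"grip":-0.8},{"translation":[0,0,9],"twist":[0,0,0],"grip":-0.8},{"translation":[0,0,6],"twist":[0,0,0],"grip":-0.8},{"translation":[0,0,3],"twist":[0,0,0],"grip":-0.8},{"translation":[0,0,1],"twist":[0,0,0],"grip":-0.8},{"translation":[0,0,0],"twist":[0,0,0],"grip":-0.8},{"translation":[0,0,0],"twist":[0,0,0],"grip":-0.8}]'
python3 -c "
from h import *
go(.4392,-.3718,.028,-15.6)"
```

```text
t: 42.7
tool_pos: [0.4386, -0.3711, 0.0333]
orientation: [-2.499, -1.899, 0.002]
force: [-0.3, 0.5, -1.9]
opening: 0.0238
t 42.7 pos [ 0.4386 -0.3711  0.0333] F [-0.3  0.5 -1.9] op 0.0238 -> tool shift mm [-0.5  0.8  5.3]
tool twist [-0.003 -0.001  0.001]
```

```bash
python3 -m pendant '[{"translation":[0,0,1.5],"twist":[0,0,0],"grip":-0.8},{"translation":[0,0,1.5],"twist":[0,0,0],"grip":-0.8},{"translation":[0,0,1],"twist":[0,0,0],"grip":-0.8},{"translation":[0,0,0.7],"twist":[0,0,0],"grip":-0.8},{"translation":[0,0,0.5],"twist":[0,0,0],"grip":-0.8},{"translation":[0,0,0.5],"twist":[0,0,0],"grip":-0.8},{"translation":[0,0,0],"twist":[0,0,0],"grip":-0.8},{"translation":[0,0,0],"twist":[0,0,0],"grip":-0.8},{"translation":[0,0,0],"twist":[0,0,0],"grip":-0.8},{"translation":[0,0,0],"twist":[0,0,0],"grip":-0.8}]'
```

```text
t: 43.7
tool_pos: [0.4394, -0.3719, 0.0287]
orientation: [-2.501, -1.901, 0.001]
force: [-0.5, 0.1, -1.2]
opening: 0.024
```

```bash
python3 -m pendant '[{"translation":[0,0,0.6],"twist":[0,0,0],"grip":-0.8},{"translation":[0,0,0.6],"twist":[0,0,0],"grip":-0.8},{"translation":[0,0,0],"twist":[0,0,0],"grip":-0.8},{"translation":[0,0,0],"twist":[0,0,0],"grip":-0.4},{"translation":[0,0,0],"twist":[0,0,0],"grip":-0.1},{"translation":[0,0,0],"twist":[0,0,0],"grip":0.3},{"translation":[0,0,0],"twist":[0,0,0],"grip":0.5},{"translation":[0,0,0],"twist":[0,0,0],"grip":0.5},{"translation":[0,0,0],"twist":[0,0,0],"grip":0.5},{"translation":[0,0,0],"twist":[0,0,0],"grip":0.5}]'
python3 -m pendant '[{"translation":[0,0,-5],"twist":[0,0,0],"grip":0.5},{"translation":[0,0,-12],"twist":[0,0,0],"grip":0.5},{"translation":[0,0,-20],"twist":[0,0,0],"grip":0.5},{"translation":[0,0,-25],"twist":[0,0,0],"grip":0.5},{"translation":[0,0,-25],"twist":[0,0,0],"grip":0.5},{"translation":[0,0,-25],"twist":[0,0,0],"grip":0.5},{"translation":[0,0,-20],"twist":[0,0,0],"grip":0.5},{"translation":[0,0,-10],"twist":[0,0,0],"grip":0.5},{"translation":[0,0,0],"twist":[0,0,0],"grip":0.5},{"translation":[0,0,0],"twist":[0,0,0],"grip":0.5}]'
python3 - <<'E'
from h import *
p,d,i=cam('side'); W=pts(d,i); cv2.imwrite('pics/s8.png',p[...,::-1])
q=W[(abs(W[...,0]-.439)<.05)&(abs(W[...,1]+.372)<.05)&(W[...,2]>.045)&(W[...,2]<.1)]
print("clip",len(q),q.mean(0),q[:,2].max())
p,d,i=cam('top'); W=pts(d,i)
x,y,h=W[...,0],W[...,1],W[...,2]
c,s=np.cos(np.radians(11.8)),np.sin(np.radians(11.8))
u=(x-.6434)*c+(y-.024)*s; v=-(x-.6434)*s+(y-.024)*c
for yc in(.1,0):
  for lo,hi in((.045,.083),(.09,.15)):
    m=(abs(v-yc)<.035)&(abs(u)<.035)&(h>lo)&(h<hi)
    print(yc,m.sum(),u[m].mean(),v[m].mean(),np.percentile(u[m],[2,98]),np.percentile(h[m],98))
W0=pts(np.load("top0.npz")["d"],i); x,y,h=W0[...,0],W0[...,1],W0[...,2]
u=(x-.6434)*c+(y-.024)*s; v=-(x-.6434)*s+(y-.024)*c
for yc in(.1,0):
    m=(abs(v-yc)<.035)&(abs(u)<.035)&(h>.045)&(h<.083)
    print("orig",yc,u[m].mean(),v[m].mean(),np.percentile(u[m],[2,98]))
print(robot.read_state()["t"])
E
```

```text
t: 44.7
tool_pos: [0.4404, -0.3729, 0.0289]
orientation: [2.499, 1.899, -0.001]
force: [0.3, -0.1, -0.4]
opening: 0.0684
t: 45.7
tool_pos: [0.4403, -0.3726, 0.1831]
orientation: [2.497, 1.897, -0.0]
force: [-0.9, -0.3, -0.6]
opening: 0.0698
clip 542 [ 0.43925592 -0.37523483  0.06573246] 0.08086017992082262
0.1 192 -0.011464844967883246 0.09784568275556012 [-0.01712225 -0.00610813] 0.08226125265161303
0.1 248 -0.006352675282477294 0.09776084626966791 [-0.00769455 -0.0028453 ] 0.14088353038135085
0 185 -0.01388941222926629 -0.002565949714197456 [-0.01952351 -0.0087672 ] 0.08158153476504164
0 237 -0.008810156078669933 -0.0022980426410596456 [-0.01031666 -0.005182  ] 0.13824587233389615
orig 0.1 -0.010235878888216081 0.09789355094115214 [-0.01571902 -0.00485716]
orig 0 -0.010211056654835198 0.00011408174043220975 [-0.01557062 -0.00484858]
45.8
```

View pics/s8.png

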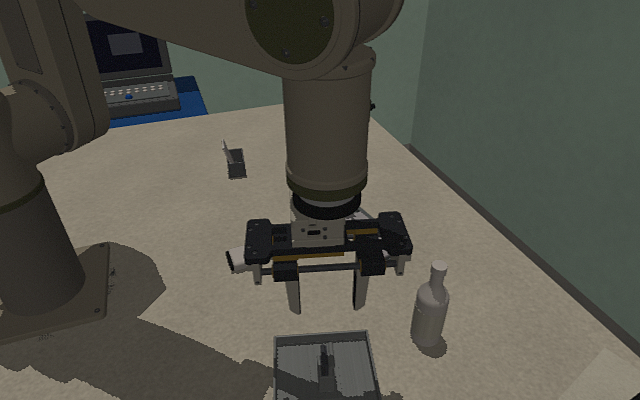

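The clip stands in the tray (325,360), the card is in the box (235,160), the gel bottle is unmoved, and the arm is clear of everything. The middle clip sits about 4 mm forward in its slot. Touching it again is riskier than leaving it, so I'm handing in.

```bash
python3 -c "
from h import *
print(robot.close_job())"
```

```text
the job is handed in; nothing more can be done
None
```

The weak clip was the one at the rail's y = -100 mm slot. Its card is now in the card box and the clip is in the tray, handed in at about 46 s. One thing went wrong: I pulled the middle card too hard.

- **Tugging:** the +100 mm card held about 10 N and the -100 mm card slipped at about 3 N. The middle card held 6.8 N, but I kept pulling and it slid about 4 mm at about 10 N.
- **Putting the middle card right:** I pushed it back down, which took up to 18.6 N at the wrist. It now sits about 2 mm lower than at the start.
- **Last checks:**
  - The freed card stands in the box, leaning about 10° on its near wall.
  - The weak clip stands upright near the tray centre.
  - The gel bottle looked unmoved in the last picture. I did not re-measure the mug or the probe at the end.
  - The gripper is clear of everything.
- **Not perfect:** both good clips still hold their cards. The middle clip ended about 4 mm forward and about 2.5 mm sideways, and the +100 mm one about 1 mm forward. I left them rather than touch them again.

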